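Index the saw guide by one hole

ROBOT

A 6-joint arm with a two-finger parallel gripper is mounted at the origin on a cart in front of the work surface, level with it; the furniture and walls round the work are solid. World frame = base frame: x ahead of the robot, y to its left, z up, the work surface at z = 0. Lengths are in m, angles in rad, forces in N, time in s.
With the tool pointing down it reaches from about 0.275 to 0.725 m from the base axis. Payload 15.9 kg.
Tool frame: the origin (TCP) lies midway between the tips of the shut fingers; the grasp point (between the pads) lies 19 mm behind it (robot.pinch_z is the distance from the TCP to the grasp point, in m); z points along the fingers, y is the line along which they close (so a half turn about z gives the same grasp; the last joint's range is limited). The gripper opens to 85 mm and grips with 20 to 120 N. Pads are 22 mm wide; open, the fingers measure 114 mm over their backs; the gripper's body (76 mm by 85 mm) begins 54 mm behind the grasp point. The pads swing forward as they close: fully open they stand 13 mm farther back than shut.
Start: joints at [1.19, 0.213, -0.034, 1.323, 0, 1.571], TCP at [0.186, 0.464, 0.231] pointing down, gripper open.
Joint ranges: [-2.98, 2.98], [-0.74, 1.72], [-1.14, 1.35], [-2.1, 2.04], [-1.57, 1.44], [-3.14, 3.14]. Speed limits (rad/s): [1.89, 1.89, 2.39, 2.57, 3.14, 3.14].

INTERFACE

Orientations are given as a rotation vector (axis times angle).
In Python, from bench import robot gives the robot as it stands.
- The arm moves only by the tool carry_out, never from a script. Its argument "series" is a list of rows, each an object with "hand": the closure in counts, from 0 (fully open) to 255 (shut); "slide": the shift along the tool's x, y, z in m, a list of three; "turn": the turn about the tool's z in rad. A call has 1 to 10 rows; each row is the pose to reach, as a shift and turn from the pose commanded when the call began, along the tool's axes at that moment; what a row does not reach only later rows make up. A row lasts 1/10 s, in which the tool goes at most 50 mm and 8.59 degrees, less where a joint would pass 70% of its speed; a pose out of reach is approached as far as the arm can. A call with a gripper value outside its range is refused whole. The fingers move at their own pace and stop on an object; the grip force is fixed at half the most. Time passes only in rows, so rows that repeat a pose let the fingers close. It gives the time, the measured TCP pose, the force, the opening and the grip force at its end, in the units of the state.
- robot.get_state(): the state, without advancing time (a new reading comes with each control period).
- robot.capture(name): name is "side" or "top"; returns a dict with "color" (400x640x3 uint8, blue, green, red), "fx", "fy", "cx", "cy" (pixels), "dist_coeffs" ([k1, k2, p1, p2, k3] as OpenCV has them; the pictures are not rectified), "world_from_camera" (4x4, takes a point from camera to world coordinates). Camera axes: x right, y down, z forward; pixel columns grow to the right and rows downward; lengths in m; the calibration is good to about 2 mm. A picture is of the moment at which its call begins. There is no depth.
- robot.sign_off(): hands the job in; it is judged then, once.
The state is a dict: "time": time; "q": joint angles; "qd": joint speeds; "joint_efforts": joint torques, N m; "tool_pos": TCP position; "orientation": TCP orientation; "contact_force": force on the tool from outside, world axes, zero at the start; "ft_torque": the same for the moment, N m; "grip_width": finger opening in m; "gripper_force": force on a finger pad.
Only numpy, scipy, OpenCV 4.12 (cv2) and the standard library are available. Lean on these libraries where they do the work, as an engineer would, in place of code of your own. Each camera call takes 0.05 s, during which the arm holds its last target. There are 200 camera calls.

TASK

The small indexing saw guide is locked by a spring pin in the middle hole of its base; move its swing arm one hole over, so that the ring end goes to the side where the single seal blank stands beside the guide (the round tin stands on the other side). Reach a fingertip through the leaning pull ring on the pin, lift it until the pin is out of its hole, swing the arm one hole that way, and let the pin drop fully home in that hole. Only hook and push the ring: do not pinch or force it, do not swing the arm past that next hole, and leave the blank and the tin where they stand.

Things in the scene. Friction and masses are not known exactly. Their poses are not given: they have to be found in the camera images.
- guide_base: Fixed base of the saw guide: grey steel plate 18 mm thick, bolted down. Origin on the desk under the arm's vertical pivot, near the plate's far edge; x points away from the robot (turned up to 0.26 rad), y left, z up. Plate: x -138 to +40 mm, y +-95 mm. Five index holes, 18 degrees apart, lie on a 115 mm circle about the pivot, on its -x side, symmetric about the -x axis.
- pivot (a point): Pivot axis at the plate's top, 18 mm above the desk. The steel swing arm (26 mm wide, top 29 mm above the desk) runs from here toward the robot to the pin, 115 mm away; two upright cheeks (to 52 mm high) stand on it from 43 mm before the pivot to 23 mm behind it; round the pin is a boss 28 mm wide, 44 mm high.
- swing (a joint): Angle of the swing arm (rad), 0 = middle hole, the start. Positive is counter-clockwise from above: the ring end (nearest the robot) goes to the guide's right (-y of guide_base); negative: left. Next holes at +0.314 and -0.314, last at +-0.628; a pin in its hole has 0.01 rad play. Light friction, about 1 N at the ring; with the pin up the arm stays where it is left.
- pin (a joint): Lift of the spring pin (m): 0 = fully down in a hole; 0.012 = tip level with the plate's top, above this the arm can swing; 0.024 = stop. The spring pulls down with about 4 N at 0, 7 N at the stop. Let down between holes, the round tip rides on the plate at 0.012 and drops into the next hole it is pushed over. The ring is fixed to the pin and rises with it.
- ring_center (a point): Centre of the pull ring on the pin: stiff ring, 50 mm bore, 7 mm steel wire. Pin down: 86 mm above the desk, 95 mm from the pivot axis, on the arm's line. The ring leans back 45 degrees, top toward the pivot: a finger pointing to the pivot and 45 degrees down passes square through (10 degrees steeper also fits), free for 40 mm beyond. Upper inner edge: 18 mm above and 18 mm pivot-ward of the centre.
- hole_left (a point): Centre of the hole left of the middle one, at the plate's top face (18 mm above the desk); fixed in the base.
- hole_right (a point): Centre of the hole right of the middle one, at the plate's top face (18 mm above the desk); fixed in the base.
- blank: Seal blank: plain upright tan stick, 16 mm thick and 60 mm high, standing loose on the desk beside the guide, to its left or its right. Origin: centre of its underside.
- tin: Low round dark ink tin with lid, 75 mm wide and 24 mm high, loose on the desk on the other side of the guide. Origin: centre of its underside.
Mind the look-alikes: they are no part of the job. What is shaped like the blank but blue or red is not meant. There is more than one size of the tin; the job needs the smaller.

How it is judged:
By the outcome, as a careful person would: the job done as asked, in the order asked, and still so for the second after the job is handed in, with the robot touching nothing.
It also fails if it takes over 45 s, if anything falls off the work surface, if the arm or the gripper's body presses on something with over 40 N, if the wrist force passes 120 N, or if a joint passes its speed limit or range.

## Working session

There is one attempt and no reset: what is moved stays moved. The work goes in short steps, Python scripts to look and compute and a tool call to move; the robot and the scene stay as the last step left them, time stands still between calls to the robot, and variables do not carry over. Pictures are saved under pics/ and viewed, at most 10 in all, crops included, and the job is handed in when it is done.

Besides the shell and the picture viewer there is one more tool, called by a JSON object that holds its "method" and its "body", one argument or row to a line. carry_out: Moves the arm, as the interface text tells. Its arguments: {"type":"object","properties":{"series":{"type":"array"}},"required":["series"]}

```bash
mkdir -p pics; ls
python3 - <<'E'
from bench import robot
import cv2
s=robot.get_state();print(s)
for n in("side","top"):
    c=robot.capture(n);cv2.imwrite(f"pics/{n}0.png",c["color"]);print(n,c["fx"],c["fy"],c["cx"],c["cy"],c["dist_coeffs"],c["world_from_camera"])
E
```

```text
pics
{'time': 0.0, 'q': array([ 1.19002145e+00,  2.13350383e-01, -3.50583603e-02,  1.32352345e+00,
       -1.03140640e-05,  1.57078691e+00]), 'qd': array([ 0.00081029, -0.00068551,  0.00028016, -0.00090603,  0.0019217 ,
        0.00201899]), 'joint_efforts': array([-2.84460992e-03, -6.86173224e+01,  4.87114227e+01,  1.77434133e-02,
       -2.84482094e-04,  1.08802985e-05]), 'tool_pos': array([0.18569227, 0.46386068, 0.23081935]), 'orientation': array([-5.94459544e-01, -3.08462838e+00,  1.75492535e-03]), 'contact_force': array([-0.24461592,  0.42976084, -0.16788241]), 'ft_torque': array([ 0.01131922, -0.01878131,  0.02588899]), 'gripper_force': 0.0, 'grip_width': 0.08529508852271096}
side 441.270021873966 441.270021873966 315.1580383875163 197.3777233059186 [0.01596911 0.         0.         0.         0.        ] [[-0.94903025 -0.21977283  0.22592364  0.41313522]
 [-0.31509276  0.644207   -0.69693177  0.69179568]
 [ 0.00762508 -0.73259623 -0.68062076  0.67787319]
 [ 0.          0.          0.          1.        ]]
top 445.01890092098444 445.01890092098444 329.91257085717984 195.12301562734447 [-0.07003762  0.          0.          0.          0.        ] [[-0.00835337 -0.98937702  0.1451321   0.43848169]
 [-0.9999305   0.00947211  0.0070191   0.08010562]
 [-0.00831924 -0.14506338 -0.98938739  1.12233689]
 [ 0.          0.          0.          1.        ]]
```

View pics/side0.png

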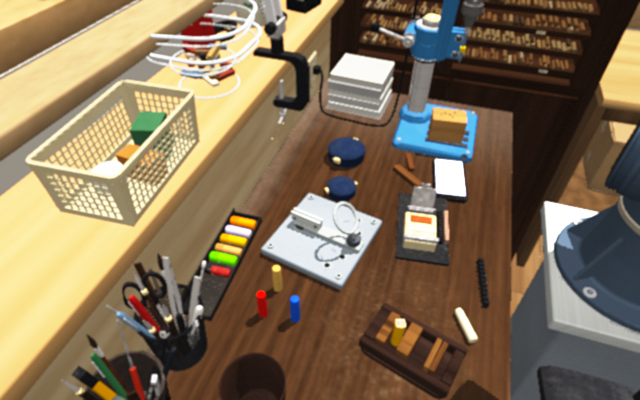

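View pics/top0.png

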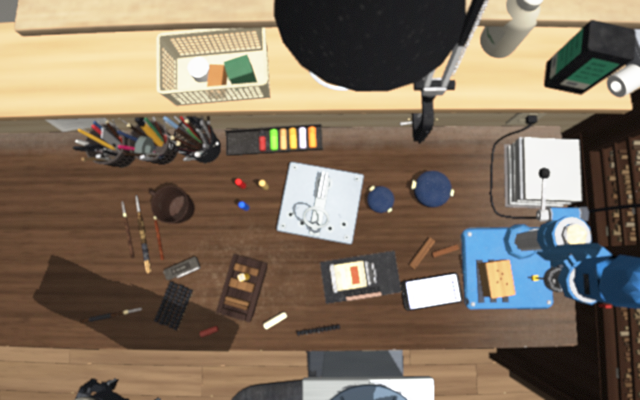

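The tan stick is at side (277,278) and top (263,183). It stands left (+y) of the guide, and the red and blue sticks next to it are decoys. The smaller dark tin is on the right, at top (380,198). A second yellow stick sits in the rack at top (243,277), not beside the guide. So the ring end goes left, swing −0.314. Next I'll measure the plate and take an enlarged crop to confirm.

```bash
cat > h.py <<'E'
import numpy as np, cv2
from bench import robot
def K(c): return np.array([[c["fx"],0,c["cx"]],[0,c["fy"],c["cy"]],[0,0,1.]])
def ray(c,px):
    p=cv2.undistortPoints(np.array(px,float).reshape(-1,1,2),K(c),np.array(c["dist_coeffs"]))[:,0]
    T=c["world_from_camera"]; return T[:3,3],np.c_[p,np.ones(len(p))]@T[:3,:3].T
def plane(c,px,z):
    o,d=ray(c,px); return o+d*((z-o[2])/d[:,2])[:,None]
def proj(c,P):
    M=np.linalg.inv(c["world_from_camera"]); r,_=cv2.Rodrigues(M[:3,:3])
    return cv2.projectPoints(np.array(P,float).reshape(-1,1,3),r,M[:3,3],K(c),np.array(c["dist_coeffs"]))[0][:,0]
def tri(c1,p1,c2,p2):
    o1,d1=ray(c1,p1);o2,d2=ray(c2,p2);d1=d1[0];d2=d2[0]
    t=np.linalg.lstsq(np.c_[d1,-d2],o2-o1,rcond=None)[0]
    a=o1+t[0]*d1;b=o2+t[1]*d2;return (a+b)/2,np.linalg.norm(a-b)
E
python3 - <<'E'
from h import *
cs={n:robot.capture(n) for n in("side","top")}
seed={"top":(335,225),"side":(300,250)}
for n,c in cs.items():
    im=c["color"]; hsv=cv2.cvtColor(im,cv2.COLOR_BGR2HSV)
    m=((hsv[...,1]<60)&(hsv[...,2]>130)).astype(np.uint8)
    m=cv2.morphologyEx(m,cv2.MORPH_CLOSE,np.ones((5,5)))
    k,l=cv2.connectedComponents(m)
    mm=(l==l[seed[n][1],seed[n][0]]).astype(np.uint8)
    ct=max(cv2.findContours(mm,cv2.RETR_EXTERNAL,cv2.CHAIN_APPROX_NONE)[0],key=cv2.contourArea)
    P=plane(c,ct[:,0],0.018)
    r=cv2.minAreaRect((P[:,:2]*1000).astype(np.float32)); print(n,r,cv2.boxPoints(r).round(1).tolist())
x0,y0,w,h=225,150,180,105
a=cv2.resize(cs["top"]["color"][y0:y0+h,x0:x0+w],None,fx=4.4,fy=4.4,interpolation=cv2.INTER_CUBIC);cv2.imwrite("pics/topc.png",a)
x0,y0,w,h=235,170,160,120
a=cv2.resize(cs["side"]["color"][y0:y0+h,x0:x0+w],None,fx=5,fy=5,interpolation=cv2.INTER_CUBIC);cv2.imwrite("pics/sidec.png",a)
E
```

```text
side ((582.7216796875, 107.17504119873047), (205.2259521484375, 182.30311584472656), 79.10013580322266) [[473.79998779296875, 23.600000381469727], [652.7999877929688, -10.800000190734863], [691.5999755859375, 190.6999969482422], [512.5999755859375, 225.1999969482422]]
top ((583.471923828125, 112.34495544433594), (191.49986267089844, 179.5287322998047), 79.2276382446289) [[477.3999938964844, 35.099998474121094], [653.7999877929688, 1.5], [689.5999755859375, 189.60000610351562], [513.2000122070312, 223.1999969482422]]
```

View pics/topc.png

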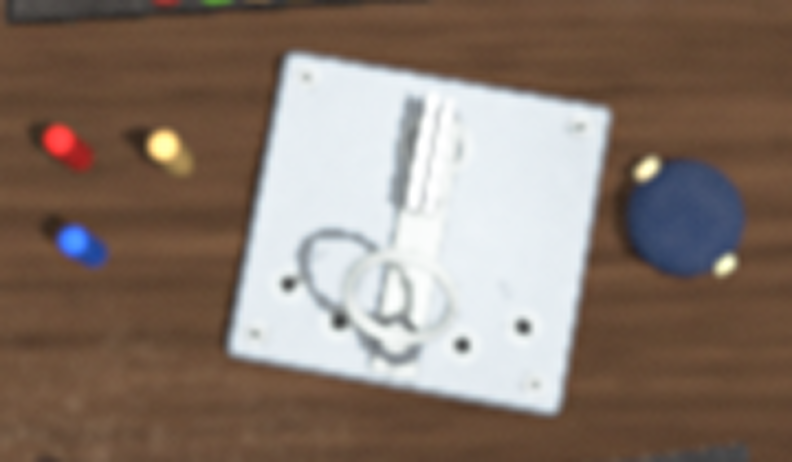

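View pics/sidec.png

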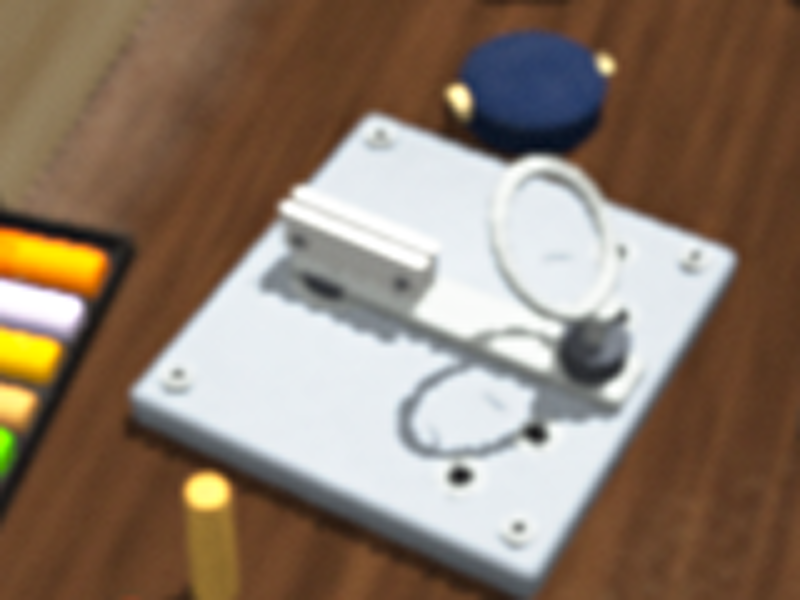

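The crop confirms the tan stick is the blank, standing left of the guide, with the smaller tin to the right. The move rows have no tilt command, so I'll check how the arm behaves at its reach limit, starting with a clear upward move.

{"method": "carry_out", "body": {
  "series": [
    {"hand": 255,"slide": [0,0,-0.05],"turn": 0},
    {"hand": 255,"slide": [0,0,-0.1],"turn": 0},
    {"hand": 255,"slide": [0,0,-0.15],"turn": 0},
    {"hand": 255,"slide": [0,0,-0.2],"turn": 0},
    {"hand": 255,"slide": [0,0,-0.25],"turn": 0},
    {"hand": 255,"slide": [0,0,-0.3],"turn": 0}
  ]
}}

```text
time: 0.8
tool_pos: [0.1842, 0.46, 0.4873]
orientation: [0.594, 3.08, 0.036]
contact_force: [-13.5, -36.6, -19.4]
grip_width: 0.0003
gripper_force: 0.0
```

Run:
```python
from h import *
from scipy.spatial.transform import Rotation as R
s=robot.get_state();print(s["time"],s["q"].round(3),s["tool_pos"].round(4));print(R.from_rotvec(s["orientation"]).as_matrix().round(3))
c={n:robot.capture(n) for n in("side","top")}
P=tri(c["side"],(345.4,217.4),c["top"],(315.5,217.0));print(P)
print(proj(c["top"],[[.5383,.121,.086]]),proj(c["side"],[[.5383,.121,.086]]))
# holes left in top crop -> plane
for u,v in((288,284),(340,321),(462,345),(523,326)):print(plane(c["top"],(u/4.4+225-.4,v/4.4+150-.4),.018).round(4))
```

```text
0.8 [ 1.19   0.356  0.846  2.037 -0.     1.571] [0.1842 0.46   0.4873]
[[-0.928  0.372  0.009]
 [ 0.372  0.928  0.022]
 [-0.     0.023 -1.   ]]
(array([0.53849118, 0.12146551, 0.08764546]), np.float64(0.0009559905771653936))
[[315.75236667 217.3506645 ]] [[345.26800493 217.81418657]]
[[0.5534 0.1878 0.018 ]]
[[0.5322 0.1583 0.018 ]]
[[0.518  0.0894 0.018 ]]
[[0.5284 0.0549 0.018 ]]
```

{"method": "carry_out", "body": {
  "series": [
    {"hand": 255,"slide": [0,0,-0.05],"turn": 0},
    {"hand": 255,"slide": [0,0,-0.1],"turn": 0},
    {"hand": 255,"slide": [0,0,-0.15],"turn": 0},
    {"hand": 255,"slide": [0,0,-0.15],"turn": 0}
  ]
}}

```text
time: 1.3
tool_pos: [0.1728, 0.4317, 0.5161]
orientation: [0.592, 3.07, 0.11]
contact_force: [0.4, -0.5, -0.5]
grip_width: -0.0002
gripper_force: 0.0
```

```bash
cat >> h.py <<'E'
from scipy.spatial.transform import Rotation as R
def st():
    s=robot.get_state();print(round(s["time"],2),s["q"].round(3),s["tool_pos"].round(4),s["contact_force"].round(1));M=R.from_rotvec(s["orientation"]).as_matrix();print(M.round(3),"az",np.arctan2(M[1,2],M[0,2]).round(3),"below horiz",np.degrees(np.arcsin(-M[2,2])).round(1));return s,M
E
python3 -c "from h import *;st()"
```

```text
1.3 [1.19  0.268 0.805 2.036 0.    1.571] [0.1728 0.4317 0.5161] [ 0.4 -0.5 -0.5]
[[-0.928  0.371  0.027]
 [ 0.372  0.926  0.067]
 [ 0.     0.072 -0.997]] az 1.19 below horiz 85.9
```

{"method": "carry_out", "body": {
  "series": [
    {"hand": 255,"slide": [0,0,0.1],"turn": 0},
    {"hand": 255,"slide": [0,0,0.1],"turn": 0},
    {"hand": 255,"slide": [0,0,0.1],"turn": 0}
  ]
}}

```text
time: 1.6
tool_pos: [0.1756, 0.4386, 0.4135]
orientation: [0.592, 3.07, 0.108]
contact_force: [0.0, 0.3, 0.3]
grip_width: -0.0004
gripper_force: 0.0
```

```bash
python3 -c "from h import *;st()"
```

```text
1.6 [ 1.19   0.142  0.342  1.701 -0.     1.571] [0.1756 0.4386 0.4135] [0.  0.3 0.3]
[[-0.928  0.371  0.026]
 [ 0.372  0.926  0.065]
 [-0.     0.07  -0.998]] az 1.19 below horiz 86.0
```

{"method": "carry_out", "body": {
  "series": [
    {"hand": 255,"slide": [0,0,-0.05],"turn": 0},
    {"hand": 255,"slide": [0,0,-0.1],"turn": 0},
    {"hand": 255,"slide": [0,0,-0.15],"turn": 0},
    {"hand": 255,"slide": [0,0,-0.2],"turn": 0},
    {"hand": 255,"slide": [0,0,-0.25],"turn": 0},
    {"hand": 255,"slide": [0,0,-0.3],"turn": 0},
    {"hand": 255,"slide": [0,0,-0.35],"turn": 0},
    {"hand": 255,"slide": [0,0,-0.4],"turn": 0},
    {"hand": 255,"slide": [0,0,-0.45],"turn": 0},
    {"hand": 255,"slide": [0,0,-0.5],"turn": 0}
  ]
}}

```text
time: 2.6
tool_pos: [0.1551, 0.3874, 0.5452]
orientation: [0.589, 3.057, 0.186]
contact_force: [0.3, 0.2, -0.6]
grip_width: 0.0002
gripper_force: 0.0
```

```bash
python3 -c "from h import *;st()"
```

```text
2.6 [1.19  0.148 0.735 2.036 0.    1.571] [0.1551 0.3874 0.5452] [ 0.3  0.2 -0.6]
[[-0.928  0.369  0.045]
 [ 0.372  0.922  0.113]
 [ 0.     0.122 -0.993]] az 1.19 below horiz 83.0
```

{"method": "carry_out", "body": {
  "series": [
    {"hand": 255,"slide": [-0.252,-0.094,0.114],"turn": 0},
    {"hand": 255,"slide": [-0.252,-0.094,0.114],"turn": 0},
    {"hand": 255,"slide": [-0.252,-0.094,0.114],"turn": 0},
    {"hand": 255,"slide": [-0.252,-0.094,0.114],"turn": 0},
    {"hand": 255,"slide": [-0.252,-0.094,0.114],"turn": 0},
    {"hand": 255,"slide": [-0.252,-0.094,0.114],"turn": 0},
    {"hand": 255,"slide": [-0.252,-0.094,0.114],"turn": 0}
  ]
}}

```text
time: 3.3
tool_pos: [0.3615, 0.2174, 0.418]
orientation: [0.597, 3.058, 0.183]
contact_force: [-0.3, 0.1, 0.2]
grip_width: -0.0003
gripper_force: 0.0
```

{"method": "carry_out", "body": {
  "series": [
    {"hand": 255,"slide": [-0.166,-0.383,-0.047],"turn": 0},
    {"hand": 255,"slide": [-0.166,-0.383,-0.047],"turn": 0},
    {"hand": 255,"slide": [-0.166,-0.383,-0.047],"turn": 0},
    {"hand": 255,"slide": [-0.166,-0.383,-0.047],"turn": 0},
    {"hand": 255,"slide": [-0.166,-0.383,-0.047],"turn": 0},
    {"hand": 255,"slide": [-0.166,-0.383,-0.047],"turn": 0},
    {"hand": 255,"slide": [-0.166,-0.383,-0.047],"turn": 0},
    {"hand": 255,"slide": [-0.166,-0.383,-0.047],"turn": 0},
    {"hand": 255,"slide": [-0.166,-0.383,-0.047],"turn": 0},
    {"hand": 255,"slide": [-0.166,-0.383,-0.047],"turn": 0}
  ]
}}

```text
time: 4.3
tool_pos: [0.3703, -0.202, 0.4196]
orientation: [0.595, 3.057, 0.188]
contact_force: [-0.0, 1.0, 0.1]
grip_width: -0.0001
gripper_force: 0.0
```

```bash
python3 -c "from h import *;st()"
```

```text
4.3 [-0.589  0.128  0.338  1.808  0.12  -0.206] [ 0.3703 -0.202   0.4196] [-0.   1.   0.1]
[[-0.927  0.372  0.044]
 [ 0.375  0.92   0.114]
 [ 0.002  0.122 -0.992]] az 1.204 below horiz 83.0
```

{"method": "carry_out", "body": {
  "series": [
    {"hand": 255,"slide": [0,0,-0.1],"turn": 0},
    {"hand": 255,"slide": [0,0,-0.1],"turn": 0},
    {"hand": 255,"slide": [0,0,-0.2],"turn": 0},
    {"hand": 255,"slide": [0,0,-0.2],"turn": 0},
    {"hand": 255,"slide": [0,0,-0.2],"turn": 0}
  ]
}}

```text
time: 4.8
tool_pos: [0.3545, -0.2041, 0.5114]
orientation: [0.585, 3.015, 0.157]
contact_force: [-0.1, 0.9, -0.9]
grip_width: 0.0001
gripper_force: 0.0
```

{"method": "carry_out", "body": {
  "series": [
    {"hand": 255,"slide": [-0.2,0,-0.2],"turn": 0},
    {"hand": 255,"slide": [-0.2,0,-0.2],"turn": 0}
  ]
}}

```text
time: 5.0
tool_pos: [0.4025, -0.2232, 0.5175]
orientation: [0.582, 2.976, 0.133]
contact_force: [-0.4, 0.6, -0.6]
grip_width: -0.0
gripper_force: 0.0
```

{"method": "carry_out", "body": {
  "series": [
    {"hand": 255,"slide": [-0.2,0,-0.5],"turn": 0},
    {"hand": 255,"slide": [-0.2,0,-0.5],"turn": 0}
  ]
}}

```text
time: 5.2
tool_pos: [0.4124, -0.2274, 0.5334]
orientation: [0.577, 2.933, 0.106]
contact_force: [-0.1, 0.3, 0.2]
grip_width: -0.0003
gripper_force: 0.0
```

```bash
python3 -c "from h import *;st()"
```

```text
5.2 [-0.586  0.261  0.84   2.037  0.123 -0.191] [ 0.4124 -0.2274  0.5334] [-0.1  0.3  0.2]
[[-0.915  0.371  0.161]
 [ 0.382  0.923  0.04 ]
 [-0.134  0.098 -0.986]] az 0.246 below horiz 80.4
```

{"method": "carry_out", "body": {
  "series": [
    {"hand": 255,"slide": [-0.3,0,-0.4],"turn": 0},
    {"hand": 255,"slide": [-0.3,0,-0.4],"turn": 0}
  ]
}}

```text
time: 5.4
tool_pos: [0.4383, -0.237, 0.5459]
orientation: [0.573, 2.887, 0.081]
contact_force: [0.5, -0.1, 0.4]
grip_width: -0.0001
gripper_force: 0.0
```

{"method": "carry_out", "body": {
  "series": [
    {"hand": 255,"slide": [-0.3,0,-0.4],"turn": 0}
  ]
}}

```text
time: 5.5
tool_pos: [0.4503, -0.2419, 0.5552]
orientation: [0.57, 2.856, 0.065]
contact_force: [0.0, -0.2, -0.9]
grip_width: 0.0001
gripper_force: 0.0
```

{"method": "carry_out", "body": {
  "series": [
    {"hand": 255,"slide": [-0.3,0,-0.4],"turn": 0}
  ]
}}

```text
time: 5.6
tool_pos: [0.46, -0.2457, 0.568]
orientation: [0.566, 2.819, 0.047]
contact_force: [-0.5, 0.0, 0.2]
grip_width: 0.0
gripper_force: 0.0
```

{"method": "carry_out", "body": {
  "series": [
    {"hand": 255,"slide": [-0.3,0,-0.4],"turn": 0}
  ]
}}

```text
time: 5.7
tool_pos: [0.4678, -0.2487, 0.5811]
orientation: [0.562, 2.784, 0.03]
contact_force: [1.0, 0.1, -0.6]
grip_width: -0.0002
gripper_force: 0.0
```

```bash
python3 -c "from h import *;st()"
```

```text
5.7 [-0.563  0.335  1.077  2.036  0.126 -0.148] [ 0.4678 -0.2487  0.5811] [ 1.   0.1 -0.6]
[[-0.878  0.376  0.295]
 [ 0.382  0.923 -0.039]
 [-0.287  0.079 -0.955]] az -0.13 below horiz 72.7
```

{"method": "carry_out", "body": {
  "series": [
    {"hand": 255,"slide": [-0.1,0,-0.4],"turn": 0}
  ]
}}

```text
time: 5.8
tool_pos: [0.4583, -0.2451, 0.5976]
orientation: [0.558, 2.753, 0.016]
contact_force: [0.1, -0.2, 0.1]
grip_width: 0.0
gripper_force: 0.0
```

{"method": "carry_out", "body": {
  "series": [
    {"hand": 255,"slide": [-0.1,0,-0.4],"turn": 0}
  ]
}}

```text
time: 5.9
tool_pos: [0.4459, -0.2401, 0.6167]
orientation: [0.554, 2.717, -0.001]
contact_force: [-0.9, 0.4, 0.2]
grip_width: -0.0001
gripper_force: 0.0
```

{"method": "carry_out", "body": {
  "series": [
    {"hand": 255,"slide": [-0.1,0,-0.4],"turn": 0}
  ]
}}

```text
time: 6.0
tool_pos: [0.4339, -0.235, 0.6344]
orientation: [0.55, 2.683, -0.017]
contact_force: [0.0, -0.7, 0.5]
grip_width: 0.0
gripper_force: 0.0
```

{"method": "carry_out", "body": {
  "series": [
    {"hand": 255,"slide": [-0.1,0,-0.4],"turn": 0}
  ]
}}

```text
time: 6.1
tool_pos: [0.4218, -0.2296, 0.6515]
orientation: [0.546, 2.649, -0.032]
contact_force: [1.4, -0.5, 0.2]
grip_width: -0.0003
gripper_force: 0.0
```

```bash
python3 -c "from h import *;st()"
```

```text
6.1 [-0.59   0.2    1.082  2.036  0.139 -0.154] [ 0.4218 -0.2296  0.6515] [ 1.4 -0.5  0.2]
[[-0.829  0.382  0.41 ]
 [ 0.372  0.922 -0.107]
 [-0.419  0.063 -0.906]] az -0.256 below horiz 65.0
```

{"method": "carry_out", "body": {
  "series": [
    {"hand": 255,"slide": [-0.2,0,-0.4],"turn": 0}
  ]
}}

```text
time: 6.2
tool_pos: [0.4179, -0.2273, 0.668]
orientation: [0.541, 2.612, -0.049]
contact_force: [-0.2, -0.4, 0.1]
grip_width: -0.0003
gripper_force: 0.0
```

{"method": "carry_out", "body": {
  "series": [
    {"hand": 255,"slide": [-0.2,0,-0.4],"turn": 0}
  ]
}}

```text
time: 6.3
tool_pos: [0.4145, -0.2252, 0.6833]
orientation: [0.537, 2.577, -0.063]
contact_force: [0.7, -0.5, -0.3]
grip_width: 0.0003
gripper_force: 0.0
```

{"method": "carry_out", "body": {
  "series": [
    {"hand": 255,"slide": [-0.2,0,-0.4],"turn": 0}
  ]
}}

```text
time: 6.4
tool_pos: [0.4092, -0.2221, 0.6989]
orientation: [0.533, 2.541, -0.078]
contact_force: [-0.7, -0.8, -0.3]
grip_width: -0.0005
gripper_force: 0.0
```

{"method": "carry_out", "body": {
  "series": [
    {"hand": 255,"slide": [-0.2,0,-0.4],"turn": 0}
  ]
}}

```text
time: 6.5
tool_pos: [0.4025, -0.2182, 0.7147]
orientation: [0.528, 2.506, -0.093]
contact_force: [-0.3, 1.0, 0.2]
grip_width: 0.0001
gripper_force: 0.0
```

{"method": "carry_out", "body": {
  "series": [
    {"hand": 255,"slide": [-0.2,0,-0.4],"turn": 0}
  ]
}}

```text
time: 6.6
tool_pos: [0.3946, -0.2136, 0.7303]
orientation: [0.523, 2.471, -0.107]
contact_force: [-0.0, -0.2, 0.1]
grip_width: -0.0001
gripper_force: 0.0
```

{"method": "carry_out", "body": {
  "series": [
    {"hand": 255,"slide": [-0.2,0,-0.4],"turn": 0}
  ]
}}

```text
time: 6.7
tool_pos: [0.3857, -0.2084, 0.7457]
orientation: [0.519, 2.435, -0.12]
contact_force: [-0.2, -0.4, 0.1]
grip_width: 0.0
gripper_force: 0.0
```

```bash
python3 -c "from h import *;st()"
```

```text
6.7 [-0.605  0.101  1.206  2.036  0.153 -0.135] [ 0.3857 -0.2084  0.7457] [-0.2 -0.4  0.1]
[[-0.719  0.394  0.572]
 [ 0.336  0.918 -0.21 ]
 [-0.608  0.041 -0.793]] az -0.352 below horiz 52.4
```

{"method": "carry_out", "body": {
  "series": [
    {"hand": 255,"slide": [-0.2,0,-0.4],"turn": 0}
  ]
}}

```text
time: 6.8
tool_pos: [0.3761, -0.2026, 0.7608]
orientation: [0.514, 2.4, -0.134]
contact_force: [-0.2, -0.2, -0.1]
grip_width: -0.0001
gripper_force: 0.0
```

{"method": "carry_out", "body": {
  "series": [
    {"hand": 255,"slide": [-0.2,0,-0.4],"turn": 0}
  ]
}}

```text
time: 6.9
tool_pos: [0.3657, -0.1962, 0.7755]
orientation: [0.51, 2.366, -0.147]
contact_force: [-0.1, 0.0, 1.0]
grip_width: -0.0
gripper_force: 0.0
```

```bash
cat > plan.py <<'E'
from h import *
s,M=st()
org=np.array([.6316,.1032,0]);yaw=-.188
def ring(sw,z): a=yaw+np.pi+sw; return org+np.array([.095*np.cos(a),.095*np.sin(a),z])
rc=np.array([.5384,.121,.087])
t=M[:,2]
def show(n,P): print(n,P.round(4),"tool",(M.T@(P-s["tool_pos"])).round(4))
show("behind90",rc-.09*t);show("via",rc-.09*t+[-.05,-.0,.15])
print("insert dir",t)
print("ring left",ring(-.314,.087))
E
python3 plan.py
```

```text
6.9 [-0.614  0.057  1.234  2.036  0.16  -0.13 ] [ 0.3657 -0.1962  0.7755] [-0.1  0.   1. ]
[[-0.676  0.399  0.619]
 [ 0.32   0.916 -0.242]
 [-0.664  0.035 -0.747]] az -0.372 below horiz 48.4
behind90 [0.4827 0.1427 0.1543] tool [0.4415 0.3358 0.4548]
via [0.4327 0.1427 0.3043] tool [0.3758 0.321  0.3117]
insert dir [ 0.61896481 -0.24160506 -0.74733497]
ring left [0.54832091 0.14891208 0.087     ]
```

{"method": "carry_out", "body": {
  "series": [
    {"hand": 255,"slide": [0.188,0.16,0.156],"turn": 0},
    {"hand": 255,"slide": [0.188,0.16,0.156],"turn": 0},
    {"hand": 255,"slide": [0.188,0.16,0.156],"turn": 0},
    {"hand": 255,"slide": [0.188,0.16,0.156],"turn": 0},
    {"hand": 255,"slide": [0.188,0.16,0.156],"turn": 0},
    {"hand": 255,"slide": [0.188,0.16,0.156],"turn": 0},
    {"hand": 255,"slide": [0.188,0.16,0.156],"turn": 0}
  ]
}}

```text
time: 7.6
tool_pos: [0.3922, -0.0651, 0.5945]
orientation: [0.511, 2.366, -0.145]
contact_force: [0.4, -1.2, 0.1]
grip_width: -0.0003
gripper_force: 0.0
```

{"method": "carry_out", "body": {
  "series": [
    {"hand": 255,"slide": [0.188,0.16,0.156],"turn": 0},
    {"hand": 255,"slide": [0.188,0.16,0.156],"turn": 0},
    {"hand": 255,"slide": [0.188,0.16,0.156],"turn": 0},
    {"hand": 255,"slide": [0.188,0.16,0.156],"turn": 0},
    {"hand": 255,"slide": [0.188,0.16,0.156],"turn": 0},
    {"hand": 255,"slide": [0.188,0.16,0.156],"turn": 0},
    {"hand": 255,"slide": [0.188,0.16,0.156],"turn": 0},
    {"hand": 255,"slide": [0.188,0.16,0.156],"turn": 0}
  ]
}}

```text
time: 8.4
tool_pos: [0.4254, 0.1039, 0.3598]
orientation: [0.509, 2.37, -0.145]
contact_force: [0.4, -0.7, 1.5]
grip_width: 0.0002
gripper_force: 0.0
```

```bash
python3 plan.py
```

```text
8.4 [ 0.661 -0.343 -0.454  1.034 -0.604  0.95 ] [0.4254 0.1039 0.3598] [ 0.4 -0.7  1.5]
[[-0.679  0.398  0.617]
 [ 0.32   0.917 -0.24 ]
 [-0.661  0.035 -0.75 ]] az -0.371 below horiz 48.6
behind90 [0.4829 0.1426 0.1545] tool [0.109  0.0512 0.1801]
via [0.4329 0.1426 0.3045] tool [0.0438 0.0365 0.0368]
insert dir [ 0.61683166 -0.23962728 -0.7497316 ]
ring left [0.54832091 0.14891208 0.087     ]
```

{"method": "carry_out", "body": {
  "series": [
    {"hand": 255,"slide": [0.109,0.051,0.18],"turn": 0},
    {"hand": 255,"slide": [0.109,0.051,0.18],"turn": 0},
    {"hand": 255,"slide": [0.109,0.051,0.18],"turn": 0},
    {"hand": 255,"slide": [0.109,0.051,0.18],"turn": 0},
    {"hand": 255,"slide": [0.109,0.051,0.18],"turn": 0},
    {"hand": 255,"slide": [0.109,0.051,0.18],"turn": 0},
    {"hand": 255,"slide": [0.109,0.051,0.18],"turn": 0},
    {"hand": 255,"slide": [0.109,0.051,0.18],"turn": 0}
  ]
}}

```text
time: 9.2
tool_pos: [0.4841, 0.1425, 0.1569]
orientation: [0.512, 2.366, -0.142]
contact_force: [-0.3, 0.1, 0.1]
grip_width: 0.0001
gripper_force: 0.0
```

```bash
python3 plan.py
python3 - <<'E'
from h import *
c=robot.capture("side")
cv2.imwrite("pics/s2.png",cv2.resize(c["color"][110:290,230:470],None,fx=3.3,fy=3.3,interpolation=cv2.INTER_CUBIC))
E
```

```text
9.2 [ 0.646 -0.077 -0.794  0.416 -0.599  0.935] [0.4841 0.1425 0.1569] [-0.3  0.1  0.1]
[[-0.676  0.4    0.619]
 [ 0.323  0.916 -0.239]
 [-0.662  0.038 -0.748]] az -0.369 below horiz 48.4
behind90 [0.4827 0.1425 0.1543] tool [ 0.0027 -0.0006  0.0011]
via [0.4327 0.1425 0.3043] tool [-0.0629 -0.0149 -0.1421]
insert dir [ 0.61886773 -0.23897421 -0.74826069]
ring left [0.54832091 0.14891208 0.087     ]
```

View pics/s2.png

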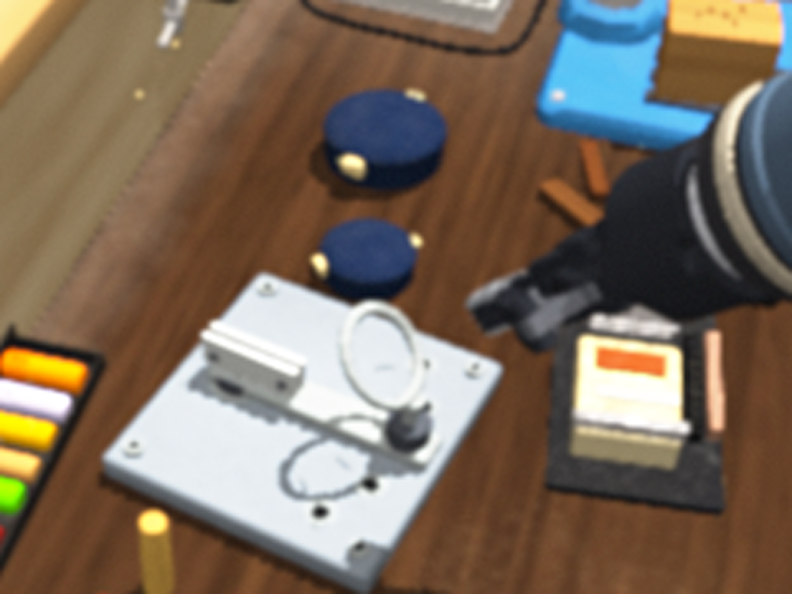

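{"method": "carry_out", "body": {
  "series": [
    {"hand": 255,"slide": [0.003,-0.001,0.03],"turn": 0},
    {"hand": 255,"slide": [0.003,-0.001,0.06],"turn": 0},
    {"hand": 255,"slide": [0.003,-0.001,0.08],"turn": 0},
    {"hand": 255,"slide": [0.003,-0.001,0.1],"turn": 0},
    {"hand": 255,"slide": [0.003,-0.001,0.116],"turn": 0},
    {"hand": 255,"slide": [0.003,-0.001,0.116],"turn": 0},
    {"hand": 255,"slide": [0.003,-0.001,0.116],"turn": 0}
  ]
}}

```text
time: 9.95
tool_pos: [0.5523, 0.1145, 0.0663]
orientation: [0.511, 2.369, -0.145]
contact_force: [0.5, 0.5, 0.5]
grip_width: 0.0001
gripper_force: 0.0
```

```bash
python3 plan.py
python3 - <<'E'
from h import *
c=robot.capture("side")
cv2.imwrite("pics/s3.png",cv2.resize(c["color"][160:280,260:420],None,fx=5,fy=5,interpolation=cv2.INTER_CUBIC))
E
```

```text
9.95 [ 0.489  0.15  -0.869  0.028 -0.526  0.77 ] [0.5523 0.1145 0.0663] [0.5 0.5 0.5]
[[-0.678  0.4    0.617]
 [ 0.321  0.916 -0.24 ]
 [-0.661  0.036 -0.749]] az -0.371 below horiz 48.5
behind90 [0.4829 0.1426 0.1544] tool [-0.0021  0.0012 -0.1156]
via [0.4329 0.1426 0.3044] tool [-0.0674 -0.0135 -0.2589]
insert dir [ 0.61713755 -0.24015527 -0.74931081]
ring left [0.54832091 0.14891208 0.087     ]
```

View pics/s3.png

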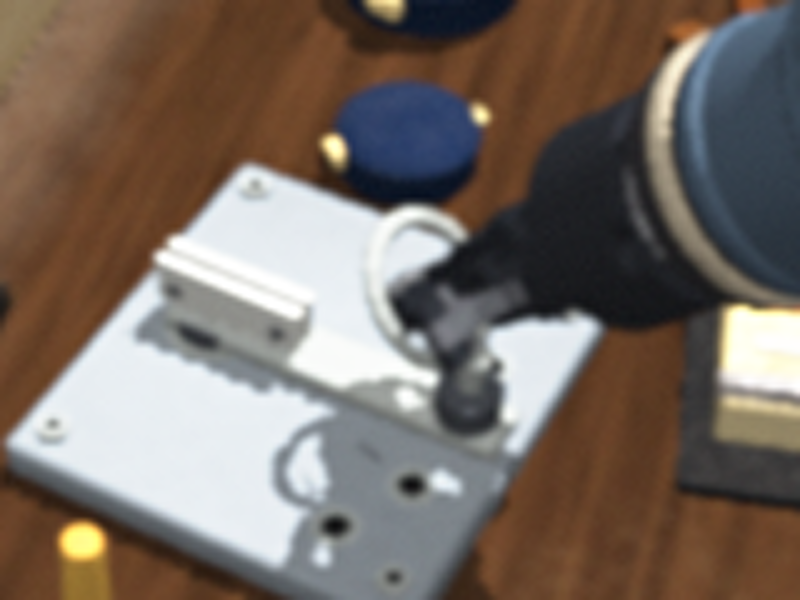

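{"method": "carry_out", "body": {
  "series": [
    {"hand": 255,"slide": [-0.005,0,0],"turn": 0},
    {"hand": 255,"slide": [-0.009,0,0],"turn": 0},
    {"hand": 255,"slide": [-0.012,0,0],"turn": 0},
    {"hand": 255,"slide": [-0.012,0,0],"turn": 0}
  ]
}}

```text
time: 10.4
tool_pos: [0.5608, 0.1106, 0.0741]
orientation: [0.511, 2.368, -0.145]
contact_force: [-0.1, 1.4, 0.1]
grip_width: -0.0004
gripper_force: 0.0
```

{"method": "carry_out", "body": {
  "series": [
    {"hand": 255,"slide": [-0.002,0,0],"turn": 0},
    {"hand": 255,"slide": [-0.003,0,0],"turn": 0},
    {"hand": 255,"slide": [-0.003,0,0],"turn": 0}
  ]
}}

```text
time: 10.7
tool_pos: [0.5624, 0.1095, 0.0753]
orientation: [0.51, 2.369, -0.145]
contact_force: [-0.3, 0.8, 0.0]
grip_width: -0.0005
gripper_force: 0.0
```

{"method": "carry_out", "body": {
  "series": [
    {"hand": 255,"slide": [-0.002,0,0],"turn": 0},
    {"hand": 255,"slide": [-0.003,0,0],"turn": 0},
    {"hand": 255,"slide": [-0.003,0,0],"turn": 0}
  ]
}}

```text
time: 11.0
tool_pos: [0.5632, 0.1084, 0.0762]
orientation: [0.509, 2.372, -0.146]
contact_force: [-6.3, 2.3, -2.6]
grip_width: -0.0001
gripper_force: 3.3
```

{"method": "carry_out", "body": {
  "series": [
    {"hand": 255,"slide": [-0.0013,0,-0.0015],"turn": 0},
    {"hand": 255,"slide": [-0.0026,0,-0.003],"turn": 0},
    {"hand": 255,"slide": [-0.0026,0,-0.003],"turn": 0}
  ]
}}

```text
time: 11.3
tool_pos: [0.5631, 0.1084, 0.0802]
orientation: [0.509, 2.372, -0.146]
contact_force: [-6.0, 1.8, -3.3]
grip_width: -0.0
gripper_force: 3.4
```

```bash
python3 plan.py|head -3
```

```text
11.3 [ 0.463  0.135 -0.838  0.065 -0.511  0.743] [0.5631 0.1084 0.0802] [-6.   1.8 -3.3]
[[-0.68   0.399  0.615]
 [ 0.32   0.917 -0.24 ]
```

{"method": "carry_out", "body": {
  "series": [
    {"hand": 255,"slide": [-0.002,0,-0.002],"turn": 0},
    {"hand": 255,"slide": [-0.004,0,-0.0045],"turn": 0},
    {"hand": 255,"slide": [-0.006,0,-0.0065],"turn": 0},
    {"hand": 255,"slide": [-0.006,0,-0.0065],"turn": 0}
  ]
}}

```text
time: 11.7
tool_pos: [0.5632, 0.1079, 0.0891]
orientation: [0.509, 2.372, -0.146]
contact_force: [-6.8, 1.5, -6.1]
grip_width: 0.0
gripper_force: 3.7
```

```bash
python3 plan.py|head -3
python3 - <<'E'
from h import *
c=robot.capture("side")
cv2.imwrite("pics/s4.png",cv2.resize(c["color"][160:280,260:420],None,fx=5,fy=5,interpolation=cv2.INTER_CUBIC))
E
```

```text
11.7 [ 0.462  0.118 -0.827  0.093 -0.511  0.742] [0.5632 0.1079 0.0891] [-6.8  1.5 -6.1]
[[-0.68   0.399  0.615]
 [ 0.32   0.916 -0.24 ]
```

View pics/s4.png

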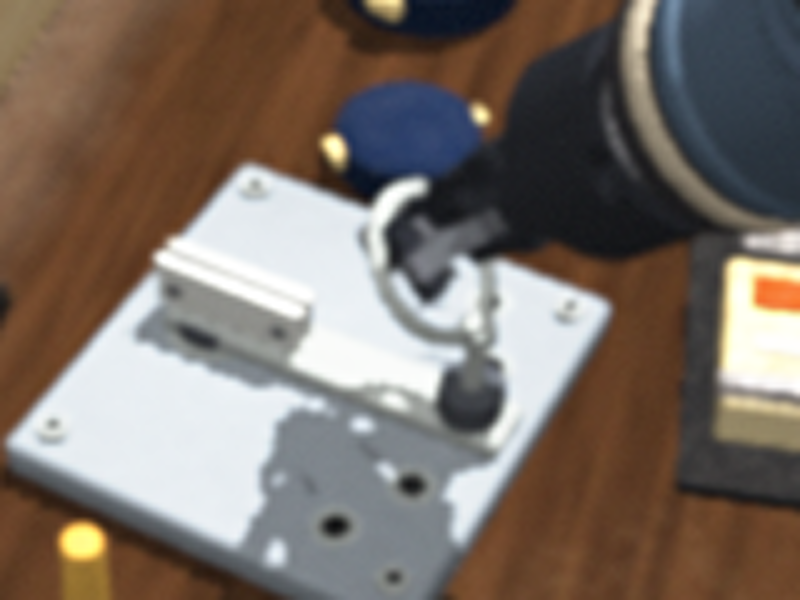

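{"method": "carry_out", "body": {
  "series": [
    {"hand": 255,"slide": [-0.0015,0,-0.0017],"turn": 0},
    {"hand": 255,"slide": [-0.003,0,-0.0034],"turn": 0},
    {"hand": 255,"slide": [-0.003,0,-0.0034],"turn": 0}
  ]
}}

```text
time: 12.05
tool_pos: [0.5631, 0.1077, 0.0936]
orientation: [0.509, 2.372, -0.146]
contact_force: [-6.0, 0.8, -6.8]
grip_width: 0.0002
gripper_force: 3.7
```

{"method": "carry_out", "body": {
  "series": [
    {"hand": 255,"slide": [0.0003,0.002,-0.0001],"turn": 0},
    {"hand": 255,"slide": [0.0006,0.004,-0.0003],"turn": 0},
    {"hand": 255,"slide": [0.001,0.007,-0.0005],"turn": 0},
    {"hand": 255,"slide": [0.0014,0.01,-0.0008],"turn": 0},
    {"hand": 255,"slide": [0.0014,0.01,-0.0008],"turn": 0}
  ]
}}

```text
time: 12.55
tool_pos: [0.5652, 0.1175, 0.0929]
orientation: [0.509, 2.373, -0.147]
contact_force: [-8.0, 1.3, -6.0]
grip_width: -0.0
gripper_force: 4.8
```

```bash
cat > look.py <<'E'
import sys
from h import *
s,M=st()
c=robot.capture("side")
cv2.imwrite(f"pics/{sys.argv[1]}.png",cv2.resize(c["color"][160:280,260:420],None,fx=5,fy=5,interpolation=cv2.INTER_CUBIC))
E
python3 look.py s5
```

```text
12.55 [ 0.48   0.124 -0.803  0.121 -0.52   0.76 ] [0.5652 0.1175 0.0929] [-8.   1.3 -6. ]
[[-0.681  0.399  0.614]
 [ 0.32   0.917 -0.241]
 [-0.659  0.032 -0.752]] az -0.373 below horiz 48.7
```

View pics/s5.png

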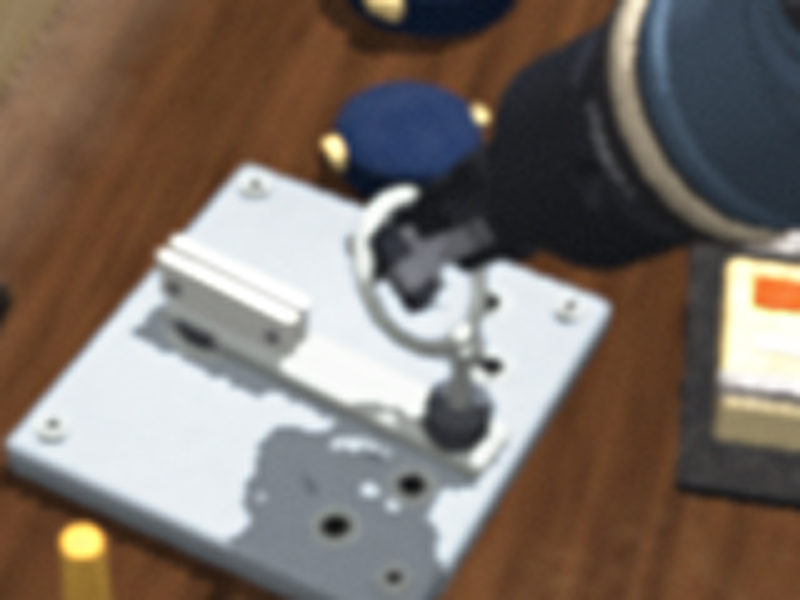

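{"method": "carry_out", "body": {
  "series": [
    {"hand": 255,"slide": [0.0001,0.003,0],"turn": 0},
    {"hand": 255,"slide": [0.0002,0.006,0],"turn": 0},
    {"hand": 255,"slide": [0.0004,0.009,0],"turn": 0},
    {"hand": 255,"slide": [0.0006,0.0115,0],"turn": 0},
    {"hand": 255,"slide": [0.0006,0.0115,0],"turn": 0}
  ]
}}

```text
time: 13.1
tool_pos: [0.5688, 0.1283, 0.0924]
orientation: [0.508, 2.374, -0.148]
contact_force: [-13.6, 2.9, -5.9]
grip_width: 0.0001
gripper_force: 6.8
```

```bash
cat > boss.py <<'E'
from h import *
def boss(im,guess):
    g=cv2.cvtColor(im,cv2.COLOR_BGR2GRAY); 
    x,y=map(int,guess); m=np.zeros_like(g); m[y-14:y+15,x-14:x+15]=1
    m=((g<85)&(m>0)).astype(np.uint8); n,l,s,c=cv2.connectedComponentsWithStats(m)
    i=1+np.argmax(s[1:,4]); return c[i],s[i]
org=np.array([.6316,.1032,0])
def P(sw,z): a=-.188+np.pi+sw; return org+np.array([.115*np.cos(a),.115*np.sin(a),z])
if __name__=="__main__":
    st()
    im0=cv2.imread("pics/side0.png");print(boss(im0,(353,240)))
    c=robot.capture("side")
    for sw in(0,-.1,-.2,-.25,-.314,-.35):print(sw,proj(c,[P(sw,.036)]).round(1))
    for g in((348,252),):print(boss(c["color"],g))
    a=c["color"][160:280,260:420];cv2.imwrite("pics/s6.png",cv2.resize(a,None,fx=5,fy=5,interpolation=cv2.INTER_CUBIC))
E
python3 boss.py
```

```text
13.1 [ 0.498  0.141 -0.781  0.136 -0.528  0.778] [0.5688 0.1283 0.0924] [-13.6   2.9  -5.9]
[[-0.682  0.398  0.613]
 [ 0.319  0.917 -0.24 ]
 [-0.658  0.032 -0.753]] az -0.373 below horiz 48.8
(array([351.375, 241.45 ]), array([347, 235,  12,  12,  80], dtype=int32))
0 [[353.2 239.5]]
-0.1 [[350.3 243.3]]
-0.2 [[346.9 246.9]]
-0.25 [[345.  248.6]]
-0.314 [[342.4 250.7]]
-0.35 [[340.8 251.8]]
(array([346.23684211, 248.8245614 ]), array([340, 242,  14,  13, 114], dtype=int32))
```

{"method": "carry_out", "body": {
  "series": [
    {"hand": 255,"slide": [0.001,0.002,-0.001],"turn": 0},
    {"hand": 255,"slide": [0.0015,0.004,-0.0012],"turn": 0},
    {"hand": 255,"slide": [0.0017,0.006,-0.0012],"turn": 0},
    {"hand": 255,"slide": [0.0017,0.006,-0.0012],"turn": 0}
  ]
}}

```text
time: 13.55
tool_pos: [0.5707, 0.1349, 0.0936]
orientation: [0.509, 2.371, -0.146]
contact_force: [-5.8, 1.8, -6.3]
grip_width: -0.0006
gripper_force: 4.0
```

```bash
python3 boss.py
```

```text
13.55 [ 0.51   0.148 -0.769  0.144 -0.535  0.791] [0.5707 0.1349 0.0936] [-5.8  1.8 -6.3]
[[-0.68   0.399  0.615]
 [ 0.32   0.916 -0.24 ]
 [-0.66   0.034 -0.751]] az -0.372 below horiz 48.7
(array([351.375, 241.45 ]), array([347, 235,  12,  12,  80], dtype=int32))
0 [[353.2 239.5]]
-0.1 [[350.3 243.3]]
-0.2 [[346.9 246.9]]
-0.25 [[345.  248.6]]
-0.314 [[342.4 250.7]]
-0.35 [[340.8 251.8]]
(array([344.04132231, 250.80165289]), array([338, 244,  16,  13, 121], dtype=int32))
```

View pics/s6.png

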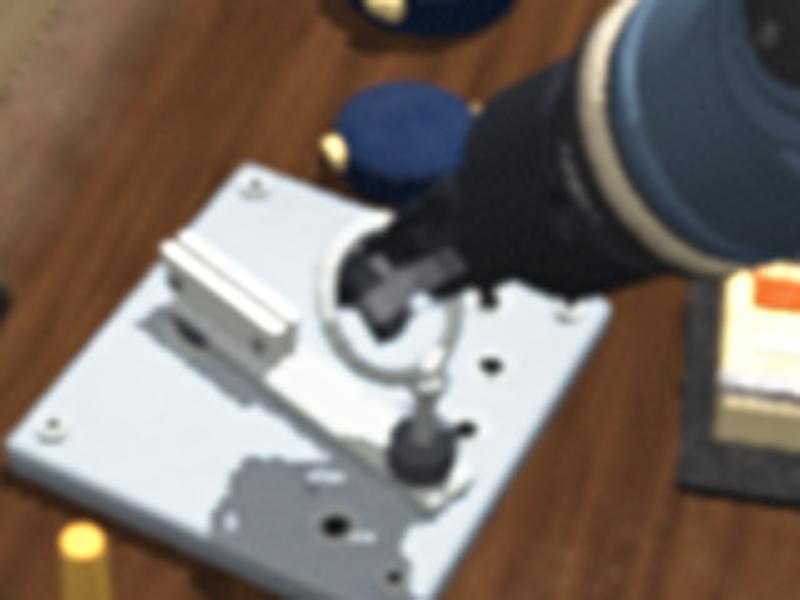

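{"method": "carry_out", "body": {
  "series": [
    {"hand": 255,"slide": [0.002,0,0.0023],"turn": 0},
    {"hand": 255,"slide": [0.004,0,0.0046],"turn": 0},
    {"hand": 255,"slide": [0.0066,0,0.0075],"turn": 0},
    {"hand": 255,"slide": [0.0066,0,0.0075],"turn": 0}
  ]
}}

```text
time: 14.0
tool_pos: [0.572, 0.1352, 0.0847]
orientation: [0.51, 2.369, -0.145]
contact_force: [-0.7, -0.4, 0.9]
grip_width: 0.0002
gripper_force: 0.0
```

{"method": "carry_out", "body": {
  "series": [
    {"hand": 255,"slide": [0,0.001,0],"turn": 0},
    {"hand": 255,"slide": [0,0.002,0],"turn": 0},
    {"hand": 255,"slide": [0,0.003,0],"turn": 0},
    {"hand": 255,"slide": [0,0.003,0],"turn": 0}
  ]
}}

```text
time: 14.4
tool_pos: [0.5731, 0.1381, 0.085]
orientation: [0.51, 2.369, -0.145]
contact_force: [0.6, -0.1, -0.2]
grip_width: -0.0
gripper_force: 0.0
```

```bash
python3 boss.py
```

```text
14.4 [ 0.514  0.169 -0.774  0.118 -0.538  0.795] [0.5731 0.1381 0.085 ] [ 0.6 -0.1 -0.2]
[[-0.678  0.399  0.617]
 [ 0.321  0.916 -0.24 ]
 [-0.661  0.035 -0.749]] az -0.371 below horiz 48.5
(array([351.375, 241.45 ]), array([347, 235,  12,  12,  80], dtype=int32))
0 [[353.2 239.5]]
-0.1 [[350.3 243.3]]
-0.2 [[346.9 246.9]]
-0.25 [[345.  248.6]]
-0.314 [[342.4 250.7]]
-0.35 [[340.8 251.8]]
(array([343.89344262, 250.75409836]), array([338, 244,  16,  13, 122], dtype=int32))
```

{"method": "carry_out", "body": {
  "series": [
    {"hand": 255,"slide": [0,0.001,0],"turn": 0},
    {"hand": 255,"slide": [0,0.002,0],"turn": 0},
    {"hand": 255,"slide": [0,0.002,0],"turn": 0}
  ]
}}

```text
time: 14.75
tool_pos: [0.5732, 0.1397, 0.0842]
orientation: [0.51, 2.371, -0.146]
contact_force: [-1.0, -0.4, -4.3]
grip_width: 0.0002
gripper_force: 1.7
```

{"method": "carry_out", "body": {
  "series": [
    {"hand": 255,"slide": [0,0.001,0],"turn": 0},
    {"hand": 255,"slide": [0,0.002,0],"turn": 0},
    {"hand": 255,"slide": [0,0.002,0],"turn": 0}
  ]
}}

```text
time: 15.05
tool_pos: [0.5741, 0.1414, 0.0845]
orientation: [0.51, 2.37, -0.146]
contact_force: [-1.7, -1.8, -4.5]
grip_width: -0.0002
gripper_force: 2.4
```

```bash
python3 boss.py|tail -1
```

```text
(array([341.65289256, 252.55371901]), array([336, 246,  13,  13, 121], dtype=int32))
```

{"method": "carry_out", "body": {
  "series": [
    {"hand": 255,"slide": [0.003,-0.001,0.0034],"turn": 0},
    {"hand": 255,"slide": [0.006,-0.002,0.0068],"turn": 0},
    {"hand": 255,"slide": [0.009,-0.003,0.007],"turn": 0},
    {"hand": 255,"slide": [0.014,-0.003,0.006],"turn": 0},
    {"hand": 255,"slide": [0.0175,-0.003,0.0055],"turn": 0},
    {"hand": 255,"slide": [0.0175,-0.003,0.0055],"turn": 0}
  ]
}}

```text
time: 15.7
tool_pos: [0.5644, 0.1433, 0.0689]
orientation: [0.51, 2.369, -0.145]
contact_force: [0.4, -1.6, 0.5]
grip_width: 0.0001
gripper_force: 0.0
```

```bash
python3 boss.py|sed -n '1p;$p'
```

```text
15.7 [ 0.535  0.191 -0.8    0.081 -0.548  0.816] [0.5644 0.1433 0.0689] [ 0.4 -1.6  0.5]
(array([341.80172414, 252.40517241]), array([336, 246,  13,  13, 116], dtype=int32))
```

Forces are clear, so I'll withdraw along the finger axis and check.

{"method": "carry_out", "body": {
  "series": [
    {"hand": 255,"slide": [0,0,-0.02],"turn": 0},
    {"hand": 255,"slide": [0,0,-0.04],"turn": 0},
    {"hand": 255,"slide": [0,0,-0.07],"turn": 0},
    {"hand": 255,"slide": [0,0,-0.11],"turn": 0},
    {"hand": 255,"slide": [0,0,-0.15],"turn": 0},
    {"hand": 255,"slide": [0,0,-0.18],"turn": 0},
    {"hand": 255,"slide": [0,0,-0.18],"turn": 0},
    {"hand": 255,"slide": [0,0,-0.18],"turn": 0}
  ]
}}

```text
time: 16.55
tool_pos: [0.454, 0.187, 0.2045]
orientation: [0.509, 2.369, -0.143]
contact_force: [0.4, -0.1, -1.1]
grip_width: -0.0001
gripper_force: 0.0
```

```bash
python3 boss.py|sed -n '1p;$p'
python3 - <<'E'
from boss import *
c=robot.capture("side");t=robot.capture("top")
a=cv2.resize(c["color"][165:285,240:400],(600,450),interpolation=cv2.INTER_CUBIC)
a0=-.188+np.pi-.314
rc=org+np.array([.095*np.cos(a0),.095*np.sin(a0),.086]);u=np.array([-np.cos(a0)*.707,-np.sin(a0)*.707,.707]);w=np.array([-np.sin(a0),np.cos(a0),0])
ring=[rc+.0285*(np.cos(k)*u+np.sin(k)*w) for k in np.linspace(0,6.28,24)]
for p in proj(c,ring):cv2.circle(a,tuple(np.int32(((p+.5-[240,165])*3.75))),1,(0,0,255),-1)
cv2.imwrite("pics/s7.png",a)
E
```

```text
16.55 [ 0.792 -0.093 -0.659  0.666 -0.653  1.1  ] [0.454  0.187  0.2045] [ 0.4 -0.1 -1.1]
(array([340.30769231, 253.48717949]), array([336, 248,  12,  11,  78], dtype=int32))
```

View pics/s7.png

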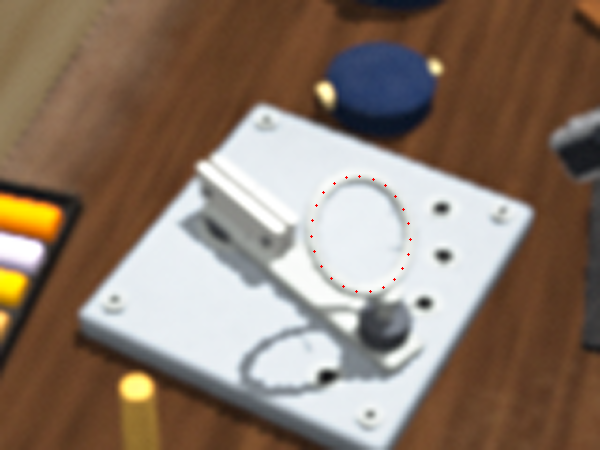

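The predicted ring outline, with the pin fully down in the left hole, lies on the ring in the picture at about (360,235). The middle hole is empty, and the blank and tin stand where they were.

```bash
python3 -c "
from bench import robot
print(robot.sign_off())"
```

```text
the job is handed in; nothing more can be done
None
```

The job is handed in: the swing arm is one hole to the left, on the blank's side. The last picture showed the pin fully home, the blank and tin unmoved and the gripper clear, at about 16.6 s.

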